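# Charge the bench hand pump until its indicator pin is out

## Robot

A 6-joint arm with a two-finger parallel gripper is mounted at the origin on the work surface; the furniture and walls round the work are solid. World frame = base frame: x ahead of the robot, y to its left, z up, the work surface at z = 0. Lengths are in m, angles in rad, forces in N, time in s.
With the tool pointing down it reaches from about 0.3 to 0.95 m from the base axis. Payload 3.1 kg.
Tool frame: the origin (TCP) lies at the very end of the fingers, on their centre line; the grasp point (between the pads) lies 19 mm behind it (bot.grip_depth is the distance from the TCP to the grasp point, in m); z points along the fingers, y is the line along which they close (so a half turn about z gives the same grasp; the last joint's range is limited). The gripper opens to 85 mm and grips with 20 to 120 N. Pads are 22 mm wide; open, the fingers measure 114 mm over their backs; the gripper's body (76 mm by 85 mm) begins 54 mm behind the grasp point. The pads swing forward as they close: fully open they stand 13 mm farther back than shut.
Start: joints at [1.217, 0.308, 1.634, -0, 1.2, -0.07], TCP at [0.175, 0.6, 0.231] pointing down, gripper open.
Joint ranges: [-3.06, 3.06], [-0.79, 1.96], [0.05, 2.63], [-1.19, 4.34], [0.05, 2.64], [-2.94, 2.94]. Speed limits (rad/s): [2.79, 2.79, 3.14, 3.14, 3.14, 3.14].

## Interface

Orientations are given as a unit quaternion [x, y, z, w].
In Python, from workcell import bot, viewer, job gives the robot as it stands.
- The arm moves only by the tool arm_command, never from a script. Its argument "increments" is a list of rows, each an object with "linear": the shift along the world's x, y, z in cm, a list of three; "delta_rot": the turn, a rotation vector about the world's x, y, z in degrees, a list of three; "hand": the closure in counts, from 0 (fully open) to 255 (shut). In form: [{"linear": [dx, dy, dz], "delta_rot": [wx, wy, wz], "hand": hand}, ...]. A call has 1 to 5 rows; each row shifts and turns the commanded pose from where the row before left it; what a row does not reach is not made up. A row lasts 1/10 s, in which the tool goes at most 50 mm and 8.59 degrees, less where a joint would pass 70% of its speed; a pose out of reach is approached as far as the arm can. A call is refused whole if a number of a shift passes 5 or a number of a turn 8.59, either way. A call with a gripper value outside its range is refused whole. The fingers move at their own pace and stop on an object; the grip force is fixed at half the most. Time passes only in rows, so rows that do not move let the fingers close. It gives the time, the measured TCP pose, the force, the opening and the grip force at its end, in the units of the state.
- bot.state(): the state, without advancing time (a new reading comes with each control period).
- viewer.snapshot(name): name is "scene" or "top" or "wrist"; returns a dict with "color" (480x640x3 uint8, red, green, blue), "depth" (480x640 float32, m along the optical axis (not along the pixel's ray), 0 where there is no reading), "K" (3x3 intrinsics, pixels), "R" (3x3) and "t" (3): a world point X has camera coordinates R X + t; the wrist camera has in their place "mount" (4x4, takes a point from camera to tool coordinates, whose origin is the TCP and whose axes are the flange's). Camera axes: x right, y down, z forward; pixel columns grow to the right and rows downward; lengths in m; the calibration is good to about 2 mm. A picture is of the moment at which its call begins: read the wrist's pose just before it.
- job.hand_in(): hands the job in; it is judged then, once.
The state is a dict: "clock": time; "qpos": joint angles; "joint_velocities": joint speeds; "tau": joint torques, N m; "eef_pos": TCP position; "orientation": TCP orientation; "force": force on the tool from outside, world axes, zero at the start; "torque": the same for the moment, N m; "finger_gap": opening from 0.0 (shut) to 1.0 (fully open); "gripper_force": force on a finger pad.
Only numpy, scipy, OpenCV 4.12 (cv2) and the standard library are available. Lean on these libraries where they do the work, as an engineer would, in place of code of your own. Each camera call takes 0.05 s, during which the arm holds its last target. There are 200 camera calls.

## Task

Push the guard of the bench hand pump well aside with the fingertips so that it no longer covers the plunger, then press the plunger all the way down and let it come all the way back up, again and again, until the indicator pin in the pump's front has popped fully out and its neck groove shows. Leave the plunger up and the guard aside; nothing needs to be grasped, do not touch the pin itself, and leave the vials, the wash bottle and the timer where they stand.

Things in the scene. Friction and masses are not known exactly. Their poses are not given: they have to be found in the camera images.
- pump: Bench hand pump bolted to the table: dark steel base plate 124 (along its x) x 92 (along its y) x 8 mm, on it a grey block 84 x 58 mm reaching to 60 mm height, with cover plate and guide collar to 77 mm. Origin: centre of the underside of the base plate, on the table, straight under the plunger. Its z is up; its -x is the front, out of which the pin comes 28 mm above the table; its +y is the left side seen from the front, looking along +x.
- plunger_top (a point): Centre of the flat top of the plunger's round black cap (38 mm wide, 11 mm thick). Above the pump's origin, 106 mm above the table when up, 90 mm when fully pressed; moves with the plunger.
- plunger (a joint): Plunger stroke in m: 0 up (a spring returns it), 0.016 fully down at a hard stop. Pressing slowly takes about 4 N at first and 10 to 12 N at the bottom; it rises back within 0.4 s. Inside is a ratchet: each full stroke drives the pin out by 6 mm (the first one by 2 to 8 mm), on the way down only. A stroke less than 13 mm deep, or one begun before the plunger is back up, may not advance it.
- pin_slide (a joint): How far the indicator pin has come out, in m: 0 fully in, 0.030 fully out (it may come to rest 1 mm short of or past it; one step before it is at 0.025 or less). It starts between 0 and 0.014, so usually three to five full strokes are needed; more strokes than needed do no harm. It stays where it is between strokes.
- pin_tip (a point): Centre of the front end face of the indicator pin, 28 mm above the table on the pump's front centre line; 51 mm in front of the pump's origin (3 mm out of the bush) when in, 81 mm in front when fully out.
- indicator_pin: The indicator pin, a steel rod 10 mm in diameter lying along the pump's x. A neck groove 4 mm wide, 28 mm behind the front end, clears the bush only when the pin is fully out. Its own frame has the pump's axes; origin 51 mm behind its front end face.
- guard (a joint): Angle of the swivel guard in rad: 0 straight over the plunger, grows as the tab is pushed towards the pump's +y side (clockwise seen from above), stop at 1.9. It starts between 0 and 0.25. It swings about the upright post behind the plunger, only in this direction, against light friction (under 1 N at the tab) and stays where it is left. It cannot be pressed down. Well aside means beyond about 1 rad.
- guard_tab (a point): Middle of the upright steel finger tab at the end of the guard bar: 24 mm long along the bar, 7 mm thick, from about 110 to 136 mm above the table (this point at 122.5 mm); 74 mm from the post's axis. Its axes: -x points from the post outward along the bar, y is across the tab's faces; at joint value 0 they are the pump's axes.
- guard_pivot (a point): Point on the axis of the guard's post, 48 mm behind the plunger's axis (at the pump's +x side), at the height of the guard bar (112 mm). The bar is 14 mm wide and 5 mm thick and passes 3 mm above the cap; the hub on the post is 22 mm wide and ends at 121 mm.
- white_vial: Loose vial with a white cap, 28 mm wide, 54 mm tall, near the pump's left side; origin in its underside. Not to be disturbed.
- brown_vial: Loose brown vial, 25 mm wide, 54 mm tall, behind the pump; origin in its underside. Not to be disturbed.
- small_vial: Loose vial with a blue cap, 21 mm wide, 48 mm tall, near the pump's right side; origin in its underside. Not to be disturbed.
- squeeze_bottle: Loose wash bottle with bent spout, 104 x 67 x 212 mm, at the back left; origin in its underside. Not to be disturbed.
- timer: Loose digital timer, 60 x 62 x 28 mm, to the right of the pump, in front of the small centrifuge; origin in its underside. Not to be disturbed.
Things that resemble listed ones, but are neither listed nor needed, are in the scene too. Leave any green or yellow look-alike of the pump alone.

How it is judged:
By the outcome, as a careful person would: the job done as asked, in the order asked, and still so for the second after the job is handed in, with the robot touching nothing.
It also fails if it takes over 51 s, if anything falls off the work surface, if the arm or the gripper's body presses on something with over 40 N, if the wrist force passes 120 N, or if a joint passes its speed limit or range.

## Working session

There is one attempt and no reset: what is moved stays moved. The work goes in short steps, Python scripts to look and compute and a tool call to move; the robot and the scene stay as the last step left them, time stands still between calls to the robot, and variables do not carry over. Pictures are saved under pics/ and viewed, at most 10 in all, crops included, and the job is handed in when it is done.

Besides the shell and the picture viewer there is one more tool, called after "Emit:" in YAML: its name, and indented under it one key for each argument. arm_command: Moves the arm, as the interface text tells. Its arguments: {"type":"object","properties":{"increments":{"type":"array"}},"required":["increments"]}

```bash
mkdir -p pics
cat > h.py <<'E'
import numpy as np, cv2
from workcell import bot, viewer, job
def snap(n,f=None):
    s=viewer.snapshot(n)
    if f: cv2.imwrite('pics/'+f,s['color'][:,:,::-1])
    return s
def pt(s,u,v):
    d=s['depth'][int(v),int(u)]
    c=np.linalg.inv(s['K'])@[u,v,1]*d
    return s['R'].T@(c-s['t'])
def ray(s,u,v,z):
    r=s['R'].T@np.linalg.inv(s['K'])@[u,v,1]; o=-s['R'].T@s['t']
    return o+r*(z-o[2])/r[2]
E
python3 - <<'E'
from h import *
import pickle
a=snap('top','top.png');b=snap('scene','scene.png')
pickle.dump((a,b),open('s.pkl','wb'))
print(bot.state())
E
```

```text
{'clock': 0.1, 'qpos': array([ 1.21725657e+00,  3.08935139e-01,  1.63505525e+00, -1.22599015e-05,
        1.19972449e+00, -6.96958892e-02]), 'joint_velocities': array([-0.00113785, -0.00248106, -0.0018905 , -0.00035859, -0.00058602,
       -0.00014664]), 'tau': array([-9.72017551e-05, -4.16405225e+01, -2.77641660e+01, -2.89913271e-05,
        3.92839545e-03,  5.12649805e-06]), 'eef_pos': array([0.17479612, 0.59927622, 0.23015312]), 'orientation': array([ 1.41443697e-01,  9.89945733e-01, -1.03864069e-03, -2.17295023e-04]), 'force': array([-0.39207263, -0.52168154,  0.28229133]), 'torque': array([-0.09670369,  0.03399951, -0.03170823]), 'gripper_force': 0.0, 'finger_gap': 1.0027947594056503}
```

View pics/top.png

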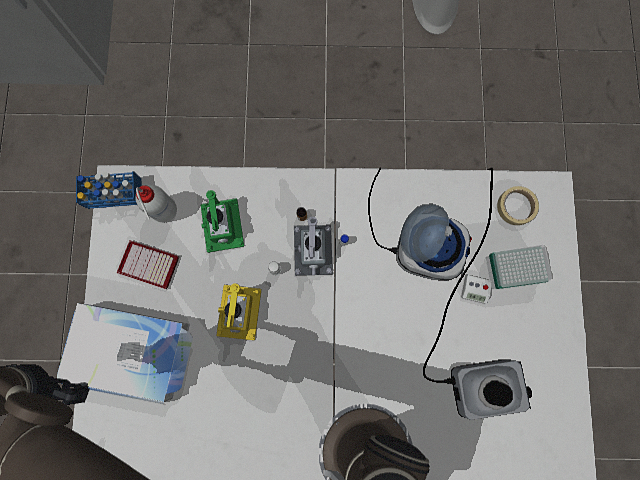

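View pics/scene.png

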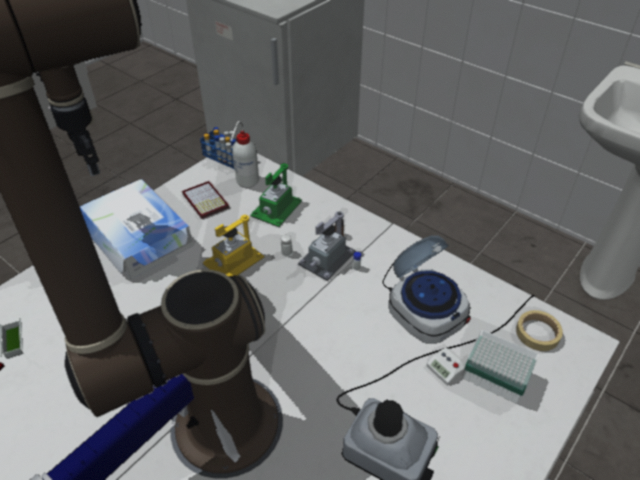

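The top view shows the grey pump at about (313,247), front towards the robot (image bottom), with the white vial at (273,268), the small vial at (345,239) and the brown vial at (302,213). I'll zoom in and measure.

Run:
```python
from h import *
import pickle
a,b=pickle.load(open('s.pkl','rb'))
c=a['color'][195:295,250:365,::-1]
cv2.imwrite('pics/crop.png',cv2.resize(c,None,fx=6,fy=6,interpolation=cv2.INTER_CUBIC)[:600])
for p in [(313,247),(345,239),(302,213),(273,268)]: print(p,ray(a,*p,0.008),pt(a,*p))
# base plate: points with depth height 3..20mm near pump, non-white
ys,xs=np.mgrid[200:290,285:345]
P=np.array([pt(a,u,v) for u,v in zip(xs.ravel(),ys.ravel())])
g=a['color'][ys.ravel(),xs.ravel()].astype(int)
for lo,hi in [(.003,.02),(.05,.08),(.095,.109),(.109,.15)]:
    m=(P[:,2]>lo)&(P[:,2]<hi)&(g.max(1)-g.min(1)<40)
    print(lo,m.sum(),P[m].mean(0), cv2.minAreaRect(P[m][:,:2].astype(np.float32)*1000))
```

```text
(313, 247) [0.47902861 0.12796017 0.008     ] [0.46123825 0.12746395 0.11152334]
(345, 239) [0.50016682 0.04949762 0.008     ] [0.49302959 0.05169741 0.04579944]
(302, 213) [0.56426818 0.1565715  0.008     ] [0.55380943 0.15536306 0.0515275 ]
(273, 268) [0.42576443 0.22447534 0.008     ] [0.41968029 0.22059754 0.0551317 ]
0.003 891 [0.46949132 0.12705624 0.00718688] ((486.99603271484375, 124.6155776977539), (220.68576049804688, 144.86904907226562), 1.4426120519638062)
0.05 609 [0.47528598 0.13031334 0.05880998] ((500.86639404296875, 131.63555908203125), (141.44778442382812, 60.43849182128906), 5.740950584411621)
0.095 122 [0.47315288 0.12711961 0.10390101] ((479.0754089355469, 128.89566040039062), (66.74995422363281, 34.08135986328125), 0.8213299512863159)
0.109 265 [0.4857881  0.13099776 0.11616506] ((483.87042236328125, 127.82554626464844), (96.89820861816406, 22.56148338317871), 0.9512380361557007)
```

View pics/crop.png

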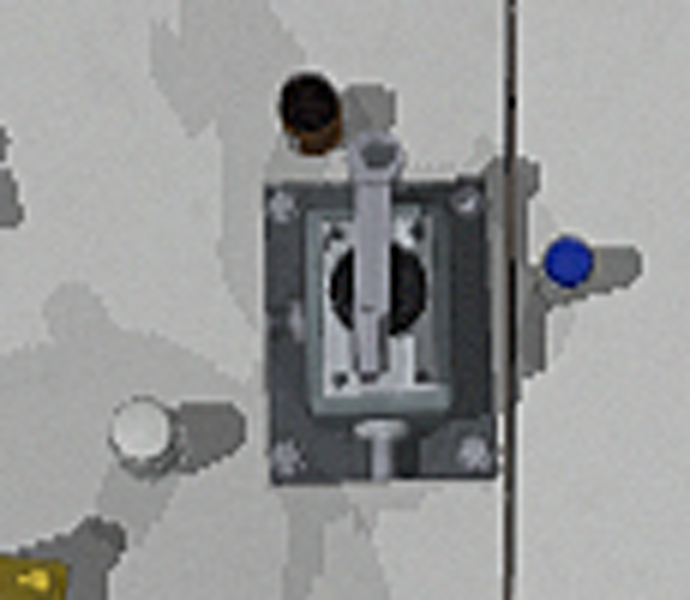

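Run:
```python
from h import *
import pickle
a,b=pickle.load(open('s.pkl','rb'))
f=lambda u,v,z:ray(a,u/6+250-.4,v/6+195-.4,z)[:2]
C=[f(*p,.008) for p in [(267,182),(490,180),(497,480),(270,484)]]
print('corners',C,np.mean(C,0))
ax=(C[0]+C[1]-C[2]-C[3]);print('yaw x',np.degrees(np.arctan2(ax[1],ax[0])))
l=(C[0]+C[3]-C[1]-C[2]);print('yaw y',np.degrees(np.arctan2(-l[0],l[1])))
print('cap',f(378,290,.106),'hub',f(376,156,.121),'tab',f(369,345,.130), 'tabend',f(370,375,.136))
for n,p in dict(white=(143,430,.054),brown=(308,102,.054),small=(568,262,.048)).items(): print(n,f(*p))
```

```text
corners [array([0.5336769 , 0.17551216]), array([0.5359127 , 0.08363284]), array([0.41167644, 0.07970434]), array([0.40875127, 0.1715642 ])] [0.47250433 0.12760338]
yaw x 1.810619694368942
yaw y 1.6089340151152312
cap [0.47151247 0.1285379 ] hub [0.51989749 0.12998821] tab [0.44657294 0.13139746] tabend [0.43450417 0.13080522]
white [0.42393225 0.21979556]
brown [0.55661545 0.15791093]
small [0.49436664 0.05358117]
```

Emit:
arm_command:
  increments:
    - {"linear": [2,-4,0],"delta_rot": [0,0,6],"hand": 255}
    - {"linear": [2,-4,0],"delta_rot": [0,0,6],"hand": 255}
    - {"linear": [2,-4,0],"delta_rot": [0,0,5.5],"hand": 255}
    - {"linear": [2,-4,0],"delta_rot": [0,0,0],"hand": 255}
    - {"linear": [2,-4,0],"delta_rot": [0,0,0],"hand": 255}

```text
clock: 0.6
eef_pos: [0.2752, 0.3981, 0.2308]
orientation: [-0.011, 1.0, -0.0, -0.0]
force: [1.4, -0.6, 1.2]
finger_gap: 0.145
gripper_force: 0.0
```

Emit:
arm_command:
  increments:
    - {"linear": [2,-4,0],"delta_rot": [0,0,0],"hand": 255}
    - {"linear": [2,-4,0],"delta_rot": [0,0,0],"hand": 255}
    - {"linear": [2,-4,0],"delta_rot": [0,0,0],"hand": 255}
    - {"linear": [2,-4,0],"delta_rot": [0,0,0],"hand": 255}
    - {"linear": [2,-4,0],"delta_rot": [0,0,0],"hand": 255}

```text
clock: 1.1
eef_pos: [0.3752, 0.1982, 0.2311]
orientation: [-0.011, 1.0, 0.0, 0.0]
force: [1.2, 0.6, 0.5]
finger_gap: -0.002
gripper_force: 0.0
```

Emit:
arm_command:
  increments:
    - {"linear": [2,-4,0],"delta_rot": [0,0,0],"hand": 255}
    - {"linear": [0,0,0],"delta_rot": [0,0,0],"hand": 255}
    - {"linear": [0,0,0],"delta_rot": [0,0,0],"hand": 255}

```text
clock: 1.4
eef_pos: [0.395, 0.1592, 0.231]
orientation: [-0.009, 1.0, 0.0, -0.001]
force: [-0.6, -0.2, -0.1]
finger_gap: -0.002
gripper_force: 0.0
```

```bash
cat >> h.py <<'E'
from scipy.spatial.transform import Rotation as Ro
def wsnap(f=None):
    st=bot.state(); s=snap('wrist',f); M=s['mount']
    R=Ro.from_quat(st['orientation']).as_matrix()
    Rc=R@M[:3,:3]; tc=R@M[:3,3]+st['eef_pos']
    s['R']=Rc.T; s['t']=-Rc.T@tc
    return s
E
python3 - <<'E'
from h import *
import pickle
s=wsnap('w1.png'); pickle.dump(s,open('w1.pkl','wb')); print(s['mount'])
E
```

```text
[[ 9.33909222e-04 -9.62394324e-01 -2.71654733e-01  6.86445016e-02]
 [ 9.99999547e-01  8.48571706e-04  4.31607447e-04  1.39983582e-03]
 [-1.84858037e-04 -2.71655013e-01  9.62394680e-01 -1.42899022e-01]
 [ 0.00000000e+00  0.00000000e+00  0.00000000e+00  1.00000000e+00]]
```

View pics/w1.png

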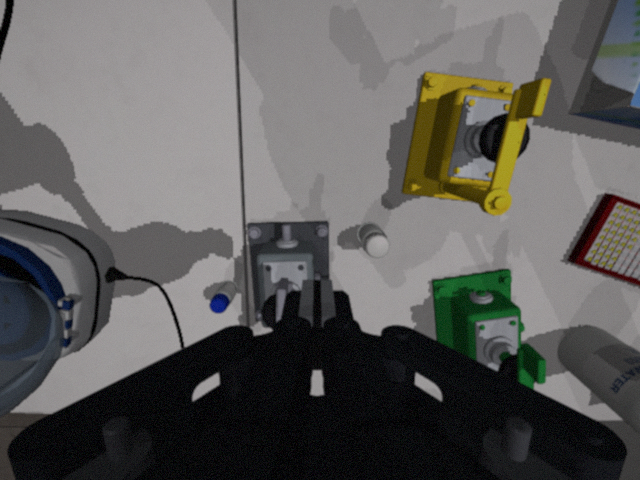

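The wrist view confirms the layout: pump at (288,270) with its pin at (287,232), white vial (375,243), and small vial (220,302). Next I go to the right of the tab and descend.

Emit:
arm_command:
  increments:
    - {"linear": [2.5,-3.2,0],"delta_rot": [0,0,0],"hand": 255}
    - {"linear": [2.4,-3.2,0],"delta_rot": [0,0,0],"hand": 255}
    - {"linear": [0,0,-4],"delta_rot": [0,0,0],"hand": 255}
    - {"linear": [0,0,-4],"delta_rot": [0,0,0],"hand": 255}
    - {"linear": [0,0,-3.3],"delta_rot": [0,0,0],"hand": 255}

```text
clock: 1.95
eef_pos: [0.4429, 0.0976, 0.1165]
orientation: [-0.012, 1.0, 0.0, -0.001]
force: [0.2, -0.6, -1.1]
finger_gap: -0.0
gripper_force: 0.0
```

Run:
```python
from h import *
print(bot.state()['eef_pos'],bot.state()['force'])
a=snap('top')
c=a['color'][195:295,250:365,::-1]
cv2.imwrite('pics/crop2.png',cv2.resize(c,None,fx=6,fy=6,interpolation=cv2.INTER_CUBIC)[:600])
```

```text
[0.44289728 0.0975513  0.11646139] [ 0.19312318 -0.59121155 -1.11698475]
```

View pics/crop2.png

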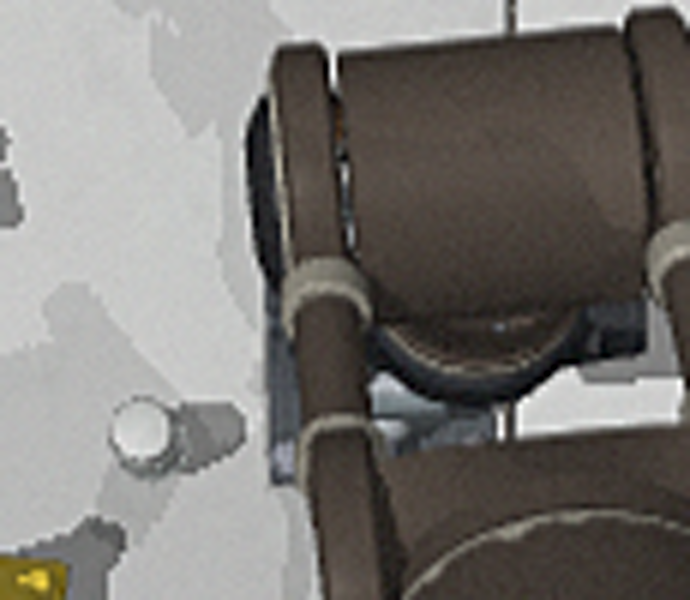

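The arm hides the guard from the top camera (only the pump's left edge and the white vial at (143,430) are visible), so I'll push on the measured arc and watch the force.

Emit:
arm_command:
  increments:
    - {"linear": [0,1.0,0.2],"delta_rot": [0,0,0],"hand": 255}
    - {"linear": [0,1.0,0],"delta_rot": [0,0,0],"hand": 255}
    - {"linear": [0,1.0,0],"delta_rot": [0,0,0],"hand": 255}
    - {"linear": [0,1.0,0],"delta_rot": [0,0,0],"hand": 255}
    - {"linear": [0.2,1.1,0],"delta_rot": [0,0,0],"hand": 255}

```text
clock: 2.5
eef_pos: [0.4469, 0.1484, 0.1217]
orientation: [-0.011, 1.0, 0.0, 0.001]
force: [0.1, -1.7, -0.7]
finger_gap: 0.001
gripper_force: 0.4
```

Emit:
arm_command:
  increments:
    - {"linear": [0.3,1.1,0],"delta_rot": [0,0,0],"hand": 255}
    - {"linear": [0.5,1.0,0],"delta_rot": [0,0,0],"hand": 255}
    - {"linear": [0.6,1.0,0],"delta_rot": [0,0,0],"hand": 255}
    - {"linear": [0.8,0.8,0],"delta_rot": [0,0,0],"hand": 255}
    - {"linear": [0.8,0.8,0],"delta_rot": [0,0,0],"hand": 255}

```text
clock: 3.0
eef_pos: [0.4766, 0.1946, 0.1201]
orientation: [-0.011, 1.0, -0.0, -0.0]
force: [-0.3, -0.6, 0.1]
finger_gap: -0.001
gripper_force: 0.3
```

Emit:
arm_command:
  increments:
    - {"linear": [0.7,0.5,0],"delta_rot": [0,0,0],"hand": 255}
    - {"linear": [0.7,0.4,0],"delta_rot": [0,0,0],"hand": 255}
    - {"linear": [0,0,0],"delta_rot": [0,0,0],"hand": 255}

```text
clock: 3.3
eef_pos: [0.4914, 0.2036, 0.1204]
orientation: [-0.011, 1.0, 0.0, 0.001]
force: [0.3, 0.3, -0.7]
finger_gap: -0.0
gripper_force: 0.0
```

Emit:
arm_command:
  increments:
    - {"linear": [-1.5,-0.8,0],"delta_rot": [0,0,0],"hand": 255}
    - {"linear": [0,0,5],"delta_rot": [0,0,0],"hand": 255}
    - {"linear": [-3,-1,3],"delta_rot": [0,0,0],"hand": 255}
    - {"linear": [-4,0,2],"delta_rot": [0,0,0],"hand": 255}
    - {"linear": [-4,0,0],"delta_rot": [0,0,0],"hand": 255}

```text
clock: 3.8
eef_pos: [0.3666, 0.1855, 0.2238]
orientation: [-0.01, 1.0, 0.001, 0.004]
force: [0.1, 2.3, 0.3]
finger_gap: 0.002
gripper_force: 0.0
```

Run:
```python
from h import *
a=snap('top'); w=wsnap()
c=cv2.resize(a['color'][195:295,250:340,::-1],None,fx=5,fy=5,interpolation=cv2.INTER_CUBIC)
d=w['color'][140:340,200:420,::-1]; d=cv2.resize(d,(350,318)); d=cv2.copyMakeBorder(d,0,500-318,0,0,cv2.BORDER_CONSTANT)
cv2.imwrite('pics/c3.png',np.hstack([c,d]))
```

```text
(no output)
```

View pics/c3.png

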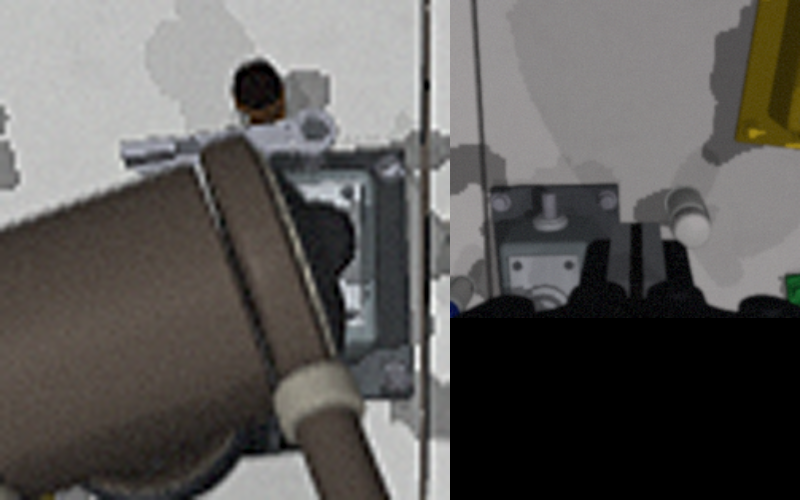

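The top crop shows the guard bar swung left, with its tab at (145,152) and hub at (318,125), about 1.4 rad. The vials are unmoved and the pin shows in the wrist part at (548,210). Next I move above the cap.

Emit:
arm_command:
  increments:
    - {"linear": [3.6,-1.9,0],"delta_rot": [0,0,0],"hand": 255}
    - {"linear": [3.5,-1.9,0],"delta_rot": [0,0,0],"hand": 255}
    - {"linear": [3.5,-1.9,0],"delta_rot": [0,0,0],"hand": 255}
    - {"linear": [0,0,-5],"delta_rot": [0,0,0],"hand": 255}
    - {"linear": [0,0,-4],"delta_rot": [0,0,0],"hand": 255}

```text
clock: 4.4
eef_pos: [0.4737, 0.1271, 0.1298]
orientation: [-0.01, 1.0, 0.0, 0.002]
force: [-0.9, -0.4, -0.6]
finger_gap: 0.001
gripper_force: 0.0
```

Emit:
arm_command:
  increments:
    - {"linear": [0,0,0],"delta_rot": [0,0,0],"hand": 255}
    - {"linear": [0,0,0],"delta_rot": [0,0,0],"hand": 255}

```text
clock: 4.6
eef_pos: [0.4708, 0.1277, 0.1299]
orientation: [-0.011, 1.0, -0.0, -0.001]
force: [0.7, -0.9, -0.2]
finger_gap: -0.003
gripper_force: 0.0
```

Emit:
arm_command:
  increments:
    - {"linear": [0,0,-2],"delta_rot": [0,0,0],"hand": 255}
    - {"linear": [0,0,-0.5],"delta_rot": [0,0,0],"hand": 255}
    - {"linear": [0,0,-0.5],"delta_rot": [0,0,0],"hand": 255}
    - {"linear": [0,0,-0.5],"delta_rot": [0,0,0],"hand": 255}
    - {"linear": [0,0,-0.3],"delta_rot": [0,0,0],"hand": 255}

```text
clock: 5.1
eef_pos: [0.4723, 0.1284, 0.0947]
orientation: [-0.011, 1.0, 0.0, 0.001]
force: [-3.8, -1.5, 8.7]
finger_gap: -0.001
gripper_force: 4.4
```

Emit:
arm_command:
  increments:
    - {"linear": [0,0,-0.1],"delta_rot": [0,0,0],"hand": 255}
    - {"linear": [0,0,-0.1],"delta_rot": [0,0,0],"hand": 255}
    - {"linear": [0,0,0],"delta_rot": [0,0,0],"hand": 255}

```text
clock: 5.4
eef_pos: [0.4723, 0.1284, 0.093]
orientation: [-0.011, 1.0, 0.0, 0.001]
force: [-3.0, -1.4, 8.5]
finger_gap: 0.005
gripper_force: 4.0
```

Emit:
arm_command:
  increments:
    - {"linear": [0,0,-0.2],"delta_rot": [0,0,0],"hand": 255}
    - {"linear": [0,0,-0.2],"delta_rot": [0,0,0],"hand": 255}
    - {"linear": [0,0,0],"delta_rot": [0,0,0],"hand": 255}

```text
clock: 5.7
eef_pos: [0.4723, 0.1284, 0.09]
orientation: [-0.011, 1.0, 0.0, 0.001]
force: [-6.5, -0.7, 15.2]
finger_gap: 0.001
gripper_force: 7.3
```

Hard stop reached at z = 0.090. Release, then repeat.

Emit:
arm_command:
  increments:
    - {"linear": [0,0,1.2],"delta_rot": [0,0,0],"hand": 255}
    - {"linear": [0,0,1.3],"delta_rot": [0,0,0],"hand": 255}
    - {"linear": [0,0,0],"delta_rot": [0,0,0],"hand": 255}
    - {"linear": [0,0,0],"delta_rot": [0,0,0],"hand": 255}
    - {"linear": [0,0,0],"delta_rot": [0,0,0],"hand": 255}

```text
clock: 6.2
eef_pos: [0.4707, 0.1279, 0.111]
orientation: [-0.011, 1.0, -0.0, -0.0]
force: [0.9, 0.7, -0.7]
finger_gap: 0.0
gripper_force: 0.0
```

Emit:
arm_command:
  increments:
    - {"linear": [0,0,-1.0],"delta_rot": [0,0,0],"hand": 255}
    - {"linear": [0,0,-0.5],"delta_rot": [0,0,0],"hand": 255}
    - {"linear": [0,0,-0.5],"delta_rot": [0,0,0],"hand": 255}
    - {"linear": [0,0,-0.5],"delta_rot": [0,0,0],"hand": 255}
    - {"linear": [0,0,0],"delta_rot": [0,0,0],"hand": 255}

```text
clock: 6.7
eef_pos: [0.4721, 0.1282, 0.0898]
orientation: [-0.011, 1.0, -0.0, -0.0]
force: [-9.8, -0.2, 30.9]
finger_gap: -0.002
gripper_force: 15.3
```

Emit:
arm_command:
  increments:
    - {"linear": [0,0,1.2],"delta_rot": [0,0,0],"hand": 255}
    - {"linear": [0,0,1.3],"delta_rot": [0,0,0],"hand": 255}
    - {"linear": [0,0,0],"delta_rot": [0,0,0],"hand": 255}
    - {"linear": [0,0,0],"delta_rot": [0,0,0],"hand": 255}
    - {"linear": [0,0,0],"delta_rot": [0,0,0],"hand": 255}

```text
clock: 7.2
eef_pos: [0.4701, 0.1278, 0.1102]
orientation: [-0.011, 1.0, -0.0, -0.001]
force: [-0.5, 0.3, -0.5]
finger_gap: 0.002
gripper_force: 0.0
```

Emit:
arm_command:
  increments:
    - {"linear": [0,0,-1.0],"delta_rot": [0,0,0],"hand": 255}
    - {"linear": [0,0,-0.5],"delta_rot": [0,0,0],"hand": 255}
    - {"linear": [0,0,-0.5],"delta_rot": [0,0,0],"hand": 255}
    - {"linear": [0,0,-0.5],"delta_rot": [0,0,0],"hand": 255}
    - {"linear": [0,0,0],"delta_rot": [0,0,0],"hand": 255}

```text
clock: 7.7
eef_pos: [0.4718, 0.1281, 0.0898]
orientation: [-0.011, 1.0, -0.0, -0.001]
force: [-9.6, -1.9, 31.0]
finger_gap: -0.001
gripper_force: 15.6
```

Emit:
arm_command:
  increments:
    - {"linear": [0,0,1.2],"delta_rot": [0,0,0],"hand": 255}
    - {"linear": [0,0,1.3],"delta_rot": [0,0,0],"hand": 255}
    - {"linear": [0,0,0],"delta_rot": [0,0,0],"hand": 255}
    - {"linear": [0,0,0],"delta_rot": [0,0,0],"hand": 255}
    - {"linear": [0,0,0],"delta_rot": [0,0,0],"hand": 255}

```text
clock: 8.2
eef_pos: [0.4701, 0.1278, 0.1102]
orientation: [-0.011, 1.0, -0.0, -0.001]
force: [-0.1, -0.1, -0.5]
finger_gap: -0.005
gripper_force: 0.0
```

Emit:
arm_command:
  increments:
    - {"linear": [0,0,-0.8],"delta_rot": [0,0,0],"hand": 255}
    - {"linear": [0,0,-0.5],"delta_rot": [0,0,0],"hand": 255}
    - {"linear": [0,0,-0.5],"delta_rot": [0,0,0],"hand": 255}
    - {"linear": [0,0,-0.5],"delta_rot": [0,0,0],"hand": 255}
    - {"linear": [0,0,0],"delta_rot": [0,0,0],"hand": 255}

```text
clock: 8.7
eef_pos: [0.4715, 0.1281, 0.0899]
orientation: [-0.011, 1.0, -0.0, -0.001]
force: [-5.2, -1.2, 18.1]
finger_gap: -0.002
gripper_force: 9.1
```

Emit:
arm_command:
  increments:
    - {"linear": [0,0,1.2],"delta_rot": [0,0,0],"hand": 255}
    - {"linear": [0,0,1.1],"delta_rot": [0,0,0],"hand": 255}
    - {"linear": [0,0,0],"delta_rot": [0,0,0],"hand": 255}
    - {"linear": [0,0,0],"delta_rot": [0,0,0],"hand": 255}
    - {"linear": [0,0,0],"delta_rot": [0,0,0],"hand": 255}

```text
clock: 9.2
eef_pos: [0.4703, 0.1278, 0.1105]
orientation: [-0.011, 1.0, -0.0, -0.001]
force: [-0.4, -0.7, -0.7]
finger_gap: -0.003
gripper_force: 0.0
```

Emit:
arm_command:
  increments:
    - {"linear": [0,0,-0.8],"delta_rot": [0,0,0],"hand": 255}
    - {"linear": [0,0,-0.5],"delta_rot": [0,0,0],"hand": 255}
    - {"linear": [0,0,-0.5],"delta_rot": [0,0,0],"hand": 255}
    - {"linear": [0,0,-0.5],"delta_rot": [0,0,0],"hand": 255}
    - {"linear": [0,0,0],"delta_rot": [0,0,0],"hand": 255}

```text
clock: 9.7
eef_pos: [0.4716, 0.1281, 0.09]
orientation: [-0.011, 1.0, -0.0, -0.0]
force: [-5.1, -0.2, 18.2]
finger_gap: -0.002
gripper_force: 8.6
```

Emit:
arm_command:
  increments:
    - {"linear": [0,0,1.2],"delta_rot": [0,0,0],"hand": 255}
    - {"linear": [0,0,1.1],"delta_rot": [0,0,0],"hand": 255}
    - {"linear": [0,0,0],"delta_rot": [0,0,0],"hand": 255}
    - {"linear": [0,0,0],"delta_rot": [0,0,0],"hand": 255}
    - {"linear": [0,0,0],"delta_rot": [0,0,0],"hand": 255}

```text
clock: 10.2
eef_pos: [0.4703, 0.1278, 0.1105]
orientation: [-0.011, 1.0, -0.0, -0.001]
force: [-0.3, -0.3, 0.0]
finger_gap: -0.002
gripper_force: 0.0
```

Emit:
arm_command:
  increments:
    - {"linear": [0,0,-0.8],"delta_rot": [0,0,0],"hand": 255}
    - {"linear": [0,0,-0.5],"delta_rot": [0,0,0],"hand": 255}
    - {"linear": [0,0,-0.5],"delta_rot": [0,0,0],"hand": 255}
    - {"linear": [0,0,-0.5],"delta_rot": [0,0,0],"hand": 255}
    - {"linear": [0,0,0],"delta_rot": [0,0,0],"hand": 255}

```text
clock: 10.7
eef_pos: [0.4717, 0.1281, 0.09]
orientation: [-0.011, 1.0, -0.0, -0.0]
force: [-5.4, -1.5, 17.4]
finger_gap: 0.001
gripper_force: 8.6
```

Emit:
arm_command:
  increments:
    - {"linear": [0,0,1.2],"delta_rot": [0,0,0],"hand": 255}
    - {"linear": [0,0,1.1],"delta_rot": [0,0,0],"hand": 255}
    - {"linear": [0,0,3],"delta_rot": [0,0,0],"hand": 255}
    - {"linear": [0,0,5],"delta_rot": [0,0,0],"hand": 255}
    - {"linear": [0,0,3],"delta_rot": [0,0,0],"hand": 255}

```text
clock: 11.2
eef_pos: [0.4718, 0.1281, 0.2239]
orientation: [-0.011, 1.0, 0.0, 0.001]
force: [1.5, -0.3, -0.6]
finger_gap: -0.0
gripper_force: 0.0
```

Emit:
arm_command:
  increments:
    - {"linear": [-4,4,0],"delta_rot": [0,0,0],"hand": 255}
    - {"linear": [-4,4,0],"delta_rot": [0,0,0],"hand": 255}
    - {"linear": [-3,4,0],"delta_rot": [0,0,0],"hand": 255}
    - {"linear": [0,4,0],"delta_rot": [0,0,0],"hand": 255}
    - {"linear": [0,0,0],"delta_rot": [0,0,0],"hand": 255}

```text
clock: 11.7
eef_pos: [0.3693, 0.2823, 0.2215]
orientation: [-0.013, 1.0, 0.001, 0.0]
force: [0.1, -0.5, -0.3]
finger_gap: 0.004
gripper_force: 0.0
```

Run:
```python
from h import *
import pickle
a=snap('top'); b=snap('scene'); w=wsnap()
pickle.dump((a,b,w),open('e.pkl','wb'))
r=lambda i,f:cv2.resize(i[:,:,::-1],None,fx=f,fy=f,interpolation=cv2.INTER_CUBIC)
c=r(a['color'][200:290,255:355],4); d=r(b['color'][200:290,270:370],4)
print((w['R']@[.39,.126,.028]+w['t'])@w['K'].T)
t=r(w['color'][100:400],.75)[:225]
cv2.imwrite('pics/c4.png',np.vstack([np.hstack([c,d]),np.pad(t,((0,0),(0,320),(0,0)))]))
```

```text
[58.34850156 79.79295454  0.34643814]
```

View pics/c4.png

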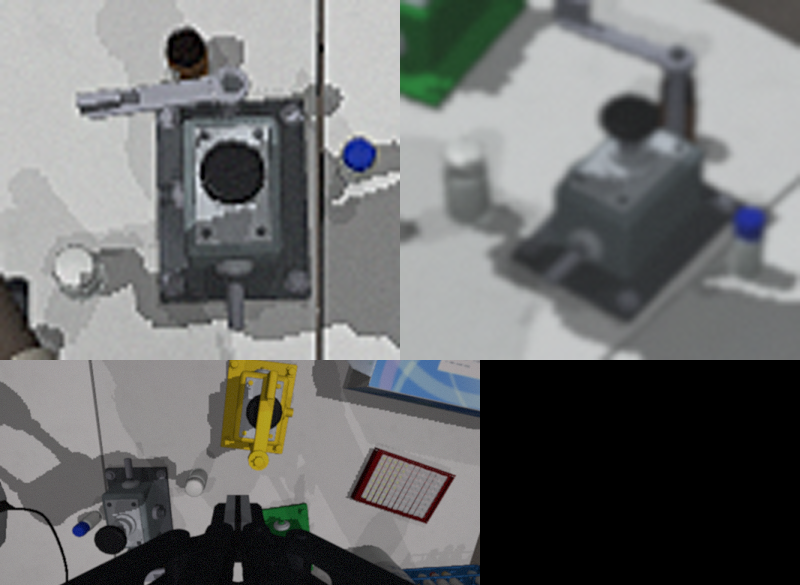

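Guard aside (tab at (80,103)), plunger up, vials in place, and the pin sticks out past the base plate with its tip at about (236,329). I'll measure how far it is out.

Run:
```python
from h import *
import pickle
a,b,w=pickle.load(open('e.pkl','rb'))
tip=ray(a,236/4+255-.4,329/4+200-.4,.03)
print('tip ext from origin',np.hypot(*(tip[:2]-[.472,.128])))
i=a['color'][255:292,255+59].astype(int).mean(1); print(i.round())
f=lambda v:.472-ray(a,314,v,.033)[0]
print([round(f(v)*1000) for v in range(255,292)])
c=[cv2.resize(a['color'][255:290,295:335,::-1],None,fx=10,fy=10,interpolation=cv2.INTER_CUBIC),cv2.resize(w['color'][215:265,130:190,::-1],(400,350),interpolation=cv2.INTER_CUBIC)]
cv2.imwrite('pics/c5.png',np.hstack(c))
```

```text
tip ext from origin 0.08093695621824112
[106. 107. 104.  99. 104. 101.  76.  71.  77.  56. 105. 107. 115.  86.
  51.  56. 103. 105. 100. 104. 102. 101. 100.  96. 100.  98.  97.  80.
 195. 202. 199. 198. 197. 201. 198. 196. 196.]
[17, 19, 22, 24, 26, 29, 31, 34, 36, 38, 41, 43, 46, 48, 50, 53, 55, 58, 60, 62, 65, 67, 70, 72, 74, 77, 79, 82, 84, 86, 89, 91, 93, 96, 98, 101, 103]
```

View pics/c5.png

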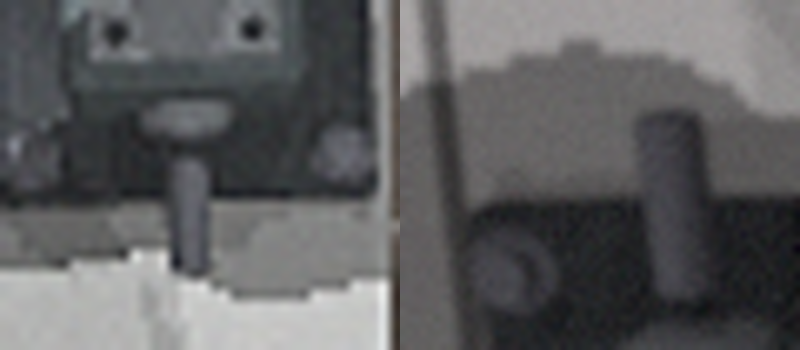

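The pin tip is 81 mm in front of the origin, and the dark neck groove shows just outside the bush, at (188,150) on the left and (683,305) on the right. The pin is fully out, the plunger is up and the robot is clear.

```bash
python3 -c "
from h import *
print(job.hand_in())"
```

```text
the job is handed in; nothing more can be done
None
```

The job is handed in: the guard is swung aside (about 1.4 rad), and after six full strokes the pin measures fully out, 81 mm in front of the origin with its neck groove showing; the plunger is up and the three vials look undisturbed (I did not re-check the wash bottle or timer, but the arm never went near them).

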